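Unlatch and draw out the drip tray of the valve stand

TASK

The parts that came out of the valve are lying in the drip tray under the strip-down stand and are needed on the bench. With a fingertip, swing the stand's hook latch sideways until its nose is clear of the tray, then reach down into the tray, hook a fingertip behind its front lip and draw the tray steadily out to its stop, with the bush still upright and the bearing lying in it, and take the hand away. Work by touch alone: do not pinch the tray's front or grasp or lift anything, and leave the valve block and the other loose things where they are.

Things in the scene. Friction and masses are not known exactly. Their poses are not given: they have to be found in the camera images.
- stand: Grey steel strip-down stand fixed on the table, 215 long x 122 wide x 60 mm high. Origin: on the table, mid-width, 100 mm behind the stand's front end. Its -x axis is the direction in which the tray is drawn out (mostly to the robot's left); z up. A grating bridge (54 to 60 mm above the table) covers x from -5 to +115 mm; in front of it the tray is open to above.
- tray (a joint): Travel of the drip tray along the stand's -x, m: 0 = home, 0.09 = out against its stop. Stiff runners: about 2 N to move it; it stays where it is left. While the hook is latched its nose blocks the tray after about 2 mm.
- tray_lip (a point): Middle of the inner face of the drip tray's front wall, at its top edge; moves with the tray. x points back into the tray (draw along -x), y along the lip, z up. Plain steel tray 200 x 100 x 40 mm, walls 3 mm; inner floor 37 mm below this point, inside y -47 to +47 mm; a rolled lip rises 3 mm above it. At home 90 mm (along x) lie open in front of the bridge.
- hook (a joint): Angle of the hook latch about its upright pivot, rad: 0 to 0.05 = latched, nose in front of the tray; from 0.25 its nose is clear of the tray; end of swing 1.2. It grows as the free end swings to the stand's -y side (outwards, roughly towards the robot). Stiff: about 0.7 N at the pin, stays where it is left.
- hook_pin (a point): Top of the upright finger pin of the hook latch, 90 mm above the table: pin 11 mm across, standing 24 mm above a dark flat steel bar 13 mm wide and 4 mm thick. Latched, the bar lies 62 to 66 mm above the table (12 mm over the tray lip) along the tray's -y side and runs along the stand's x to its pivot on the bridge, 92 mm behind the pin.
- bush_mid (a point): Centre of a plain bronze bush, 32 mm across, 34 mm high, standing upright loose on the tray floor, at first under the bridge; z is its axis.
- bearing_mid (a point): Centre of a ball bearing, 47 mm across, 14 mm thick, lying loose on the tray floor beside the bush, at first under the bridge.
- valve_block: Grey steel valve block with a plug at one side, 71 x 104 x 54 mm, 0.85 kg, standing loose on the bridge with its nearest face about 130 mm behind the lip of the tray at home; its top is 114 mm above the table. Origin at its underside.
- spool_mid (a point): Middle of a steel valve spool, 25 mm across and 98 mm high, standing loose on the table some 70 to 85 mm beyond the front of the drawn-out tray.
- nipple_mid (a point): Middle of a zinc hydraulic nipple, 36 mm across and 50 mm high, standing loose on the table some 80 to 95 mm beyond the front of the drawn-out tray.
- hexkey: Dark hex key, 137 x 42 x 8 mm, lying loose on the table along the stand's -y side. Origin at the middle of its underside.
- tray_front (a point): Middle of the outer face of the tray's front wall, 5.5 mm in front of the inner face (99 x 37 mm facing plate with a blank card holder). The fingers must not press on it (that would be a pinch).
- hook_nose (a point): Lower end of the hook's nose, 17 mm ahead of the pin, 31 mm above the table: the end of the bar turned down (13 x 5 mm) in front of the tray's front wall.

How it is judged:
On the way, in this order (a step that is already met when the one before it is completed fails the run):
1. the hook latch is swung aside with the tray still home (value of joint hook above 0.25 rad and value of joint tray below 0.012 m), for 0.2 s.
2. the tray is drawn out to its stop (value of joint tray above 0.084 m), for 0.2 s.
At the end, for the whole second after the job is handed in: The tray stands within 6 mm of its stop and at rest, the hook is swung clear (over 0.2 rad), the bush stands upright (within 0.3 rad) and the bearing lies inside the tray; the valve block is within 15 mm and the spool, nipple and hex key within 20 mm of where they were (value of joint tray above 0.084 m and velocity of joint tray below 0.01 m/s and value of joint hook above 0.2 rad and x of bush_mid in the frame of tray_lip between 0.005 and 0.19 m and y of bush_mid in the frame of tray_lip between -0.047 and 0.047 m and z of each of bush_mid, bearing_mid in the frame of tray_lip below -0.008 m and x of bearing_mid in the frame of tray_lip between 0.005 and 0.19 m and y of bearing_mid in the frame of tray_lip between -0.047 and 0.047 m and angle between bush_mid's own z axis and vertical below 0.3 rad and distance of valve_block from where it was at the start of the episode below 0.015 m and distance of each of spool_mid, nipple_mid, hexkey from where it was at the start of the episode below 0.02 m); the robot touches nothing.
It fails at once if the tray's outer face was pressed by the fingers (pinched instead of hooked) (contact force between the fingers and tray_c6 above 4 N).
It fails at once if the tray was forced out past the closed hook (value of joint hook below 0.15 rad and value of joint tray above 0.015 m).
It fails at once if the tray was jerked (over 0.4 m/s) (velocity of joint tray above 0.4 m/s).
It fails at once if the bush or the bearing was lifted from the tray floor, or the bush knocked over (z of bush_mid in the frame of tray_lip above -0.005 m or angle between bush_mid's own z axis and vertical above 0.6 rad or z of bearing_mid in the frame of tray_lip above -0.012 m).
It fails at once if the valve block, spool, nipple or hex key was shifted, knocked over or lifted (distance of valve_block from where it was at the start of the episode above 0.015 m or distance of any of spool_mid, nipple_mid, hexkey from where it was at the start of the episode above 0.02 m).
It also fails if it takes over 42 s, if anything falls off the work surface, if the arm or the gripper's body presses on something with over 40 N, if the wrist force passes 120 N, or if a joint passes its speed limit or range.

ROBOT

A 6-joint arm with a two-finger parallel gripper is mounted at the origin on a cart in front of the work surface, level with it; the furniture and walls round the work are solid. World frame = base frame: x ahead of the robot, y to its left, z up, the work surface at z = 0. Lengths are in m, angles in rad, forces in N, time in s.
With the tool pointing down it reaches from about 0.3 to 0.85 m from the base axis. Payload 5.4 kg.
Tool frame: the origin (TCP) lies at the centre of the arm's flange, where the gripper is bolted on; the fingertips stand 173 mm ahead of it and the grasp point (between the pads) lies 155 mm ahead of it; y points along the fingers, z is the direction in which the jaws open and shut, and the axes are right-handed (so a half turn about y gives the same grasp; the last joint's range is limited). The gripper opens to 85 mm and grips with 20 to 120 N. Pads are 22 mm wide; open, the fingers measure 114 mm over their backs; the gripper's body (76 mm by 85 mm) begins 54 mm behind the grasp point. The pads swing forward as they close: fully open they stand 13 mm farther back than shut.
Start: joints at [-1.329, 0.158, 1.597, -0, 1.386, -0.21], TCP at [0.251, -0.517, 0.405] pointing down, gripper open.
Joint ranges: [-2.91, 2.91], [-0.94, 2.29], [0.18, 2.7], [-1.29, 4.43], [0.17, 2.64], [-3, 3]. Speed limits (rad/s): [2.57, 2.57, 3.14, 3.14, 3.14, 3.14].

INTERFACE

Orientations are given as a rotation vector (axis times angle).
In Python, from cell import manip, viewer gives the robot as it stands.
- The arm moves only by the tool drive_tool, never from a script. Its argument "commands" is a list that holds one entry, the list of rows, each a list of 6 numbers: the shift along the world's x, y, z in units of 0.15 m (1.0 is 0.15 m), then the turn, a rotation vector about the world's x, y, z in units of 60 degrees (1.0 is 60 degrees). In form: [[[tx, ty, tz, wx, wy, wz], ...]]. A call has exactly 8 rows; each row is the pose to reach, as a shift and turn from the pose commanded when the call began; what a row does not reach only later rows make up. A row lasts 1/10 s, in which the tool goes at most 50 mm and 8.59 degrees, less where a joint would pass 70% of its speed; a pose out of reach is approached as far as the arm can. A call with a number of a shift or a turn outside -1 to 1 is refused whole. A call with a gripper value outside its range is refused whole. "jaw" is the opening, from -1 (shut) to 1 (fully open), set as the call begins (left out, the last holds). The fingers move at their own pace and stop on an object; "grip_force" is the grip in N (left out, the last holds). Time passes only in rows, so rows that repeat a pose let the fingers close, or fill a call up. It gives the time, the measured TCP pose, the force and the opening at its end, in the units of the state.
- manip.get_obs(): the state, without advancing time (a new reading comes with each control period).
- viewer.read_camera(name): name is "side" or "top"; returns a dict with "img" (400x640x3 uint8, red, green, blue), "fx", "fy", "cx", "cy" (pixels), "T" (4x4, takes a point from camera to world coordinates). Camera axes: x right, y up, looking along -z (the intrinsics and any distortion apply to the point x, -y, -z); pixel columns grow to the right and rows downward; lengths in m; the calibration is good to about 2 mm. A picture is of the moment at which its call begins. There is no depth.
- manip.job_done(): hands the job in, once; it reports no verdict.
The state is a dict: "time": time; "joints": joint angles; "joint_vel": joint speeds; "joint_efforts": joint torques, N m; "eef_pos": TCP position; "tcp_rot": TCP orientation; "wrist_force": force on the tool from outside, world axes, zero at the start; "wrist_torque": the same for the moment, N m; "finger_gap": opening from 0.0 (shut) to 1.0 (fully open).
Only numpy, scipy, OpenCV 4.12 (cv2) and the standard library are available. Lean on these libraries where they do the work, as an engineer would, in place of code of your own. Each camera call takes 0.05 s, during which the arm holds its last target.

## Working session

There is one attempt and no reset: what is moved stays moved. The work goes in short steps, Python scripts to look and compute and a tool call to move; the robot and the scene stay as the last step left them, time stands still between calls to the robot, and variables do not carry over. Pictures are saved under pics/ and viewed, and the job is handed in when it is done.

Besides the shell and the picture viewer there is one more tool, called as name(argument=value, ...), one argument or row to a line, values as JSON. drive_tool: Moves the arm, as the interface text tells. Shifts and turns lie within -1 to 1; 1 stands for 0.15 m of shift or 60 degrees of turn. Its arguments: {"type":"object","properties":{"commands":{"type":"array","items":{"type":"array","items":{"type":"array","items":{"type":"number"}}}},"jaw":{"type":"number"},"grip_force":{"type":"number"}},"required":["commands"]}

```bash
ls; mkdir -p pics; python3 - <<'E'
from cell import manip, viewer
import cv2, numpy as np
for n in ["side","top"]:
    d=viewer.read_camera(n); cv2.imwrite(f"pics/{n}0.png",d["img"][:,:,::-1])
    print(n,d["fx"],d["fy"],d["cx"],d["cy"],[k for k in d]); print(np.round(d["T"],4))
o=manip.get_obs(); print({k:np.round(v,4) for k,v in o.items()})
E
```

```text
pics
side 396.29158338463236 396.29158338463236 321.24347907866854 203.9317706217041 ['img', 'fx', 'fy', 'cx', 'cy', 'T']
[[-0.9838  0.0505 -0.1722  0.4955]
 [-0.1776 -0.412   0.8937  0.792 ]
 [-0.0258  0.9098  0.4142  0.4371]
 [ 0.      0.      0.      1.    ]]
top 422.9547479337358 422.9547479337358 318.2700833597707 201.84686527383988 ['img', 'fx', 'fy', 'cx', 'cy', 'T']
[[ 0.0156  0.995  -0.0987  0.5369]
 [-0.9996  0.0133 -0.024   0.0253]
 [-0.0225  0.099   0.9948  0.9302]
 [ 0.      0.      0.      1.    ]]
{'time': np.float64(0.1), 'joints': array([-1.3291,  0.159 ,  1.5981, -0.    ,  1.3862, -0.2101]), 'joint_vel': array([ 0.001 , -0.001 , -0.0038,  0.0011, -0.0007, -0.0002]), 'joint_efforts': array([-3.00000e-04, -3.96987e+01, -3.32340e+01, -3.00000e-04,
        4.20000e-03, -0.00000e+00]), 'eef_pos': array([ 0.2509, -0.5171,  0.4038]), 'tcp_rot': array([-0.4529,  1.9725, -1.9689]), 'wrist_force': array([ 0.3808, -0.9774,  0.2313]), 'wrist_torque': array([ 0.0122,  0.0364, -0.026 ]), 'finger_gap': np.float64(0.9996)}
```

View pics/side0.png

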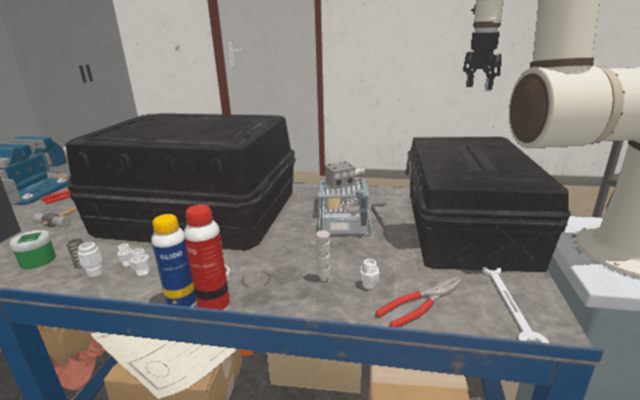

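View pics/top0.png

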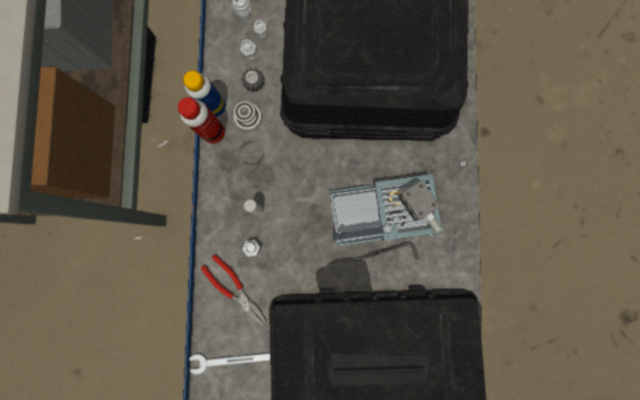

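```bash
python3 - <<'E'
import cv2
a=cv2.imread("pics/top0.png")[165:275,315:455]; cv2.imwrite("pics/top0c.png",cv2.resize(a,None,fx=5.5,fy=5.4,interpolation=cv2.INTER_CUBIC))
a=cv2.imread("pics/side0.png")[150:245,300:400]; cv2.imwrite("pics/side0c.png",cv2.resize(a,None,fx=6,fy=6,interpolation=cv2.INTER_CUBIC))
E
```

```text
(no output)
```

View pics/top0c.png

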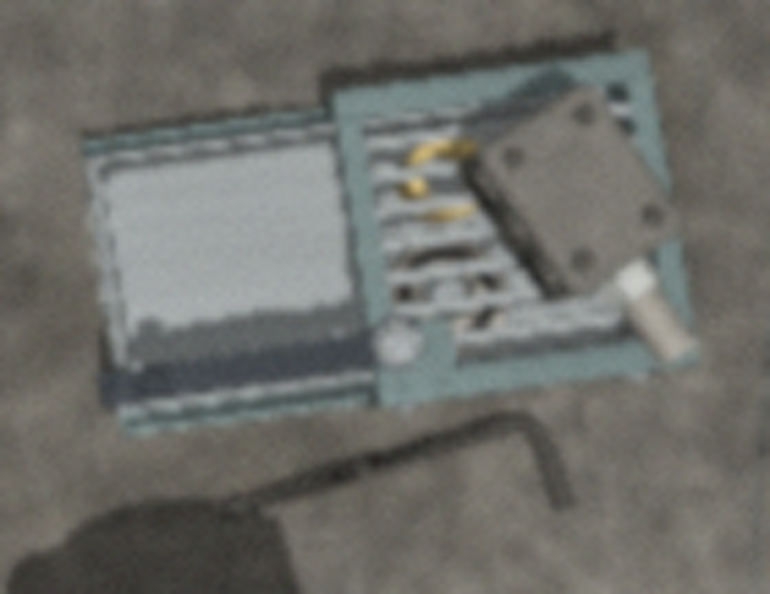

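View pics/side0c.png

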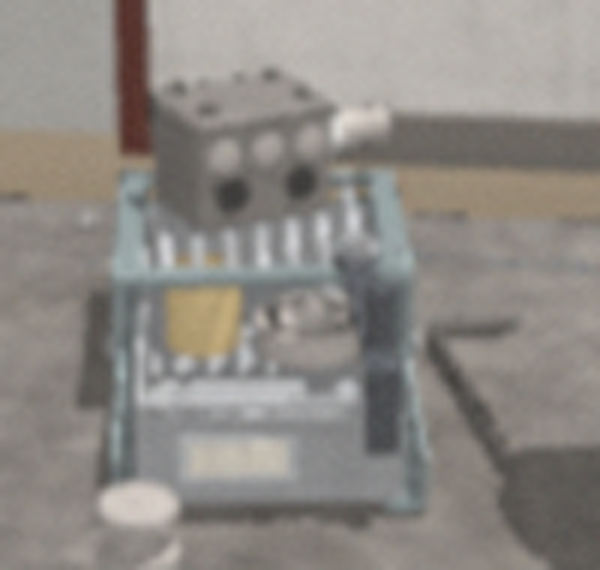

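```bash
cat > h.py <<'E'
import numpy as np
from scipy.optimize import least_squares
K={"side":(396.29158,321.24348,203.93177,np.array([[-0.9838,0.0505,-0.1722,0.4955],[-0.1776,-0.412,0.8937,0.792],[-0.0258,0.9098,0.4142,0.4371]])),
"top":(422.95475,318.27008,201.84687,np.array([[0.0156,0.995,-0.0987,0.5369],[-0.9996,0.0133,-0.024,0.0253],[-0.0225,0.099,0.9948,0.9302]]))}
def proj(n,p):
    f,cx,cy,T=K[n]; q=(np.atleast_2d(p)-T[:,3])@T[:,:3]
    return np.c_[cx+f*q[:,0]/-q[:,2], cy-f*q[:,1]/-q[:,2]]
def ray(n,u,v,z):
    f,cx,cy,T=K[n]; d=T[:,:3]@np.array([(u-cx)/f,-(v-cy)/f,-1]); o=T[:,3]
    return o+d*(z-o[2])/d[2]
def s2w(P,p):
    x,y,a=P; p=np.atleast_2d(p)
    X=np.array([np.cos(a),np.sin(a)]);Y=np.array([-X[1],X[0]])
    return np.c_[x+p[:,0]*X[0]+p[:,1]*Y[0], y+p[:,0]*X[1]+p[:,1]*Y[1], p[:,2]]
def w2s(P,p):
    x,y,a=P; p=np.atleast_2d(p)-[x,y,0]
    X=np.array([np.cos(a),np.sin(a)]);Y=np.array([-X[1],X[0]])
    return np.c_[p[:,:2]@X,p[:,:2]@Y,p[:,2]]
E
python3 - <<'E'
from h import *
ct=lambda u,v:(315+u/5.5,165+v/5.4); cs=lambda u,v:(300+u/6,150+v/6)
obs=[("top",(-.005,.061,.06),ct(333,92)),("top",(.115,.061,.06),ct(645,50)),("top",(-.005,-.061,.06),ct(380,404)),("top",(.115,-.061,.06),ct(695,360)),
("side",(-.005,.061,.06),cs(114,275)),("side",(-.005,-.061,.06),cs(415,272))]
def r(P): return np.concatenate([proj(n,s2w(P,p))[0]-o for n,p,o in obs])
s=least_squares(r,[.53,-.1,-1.5]); print(s.x,np.round(r(s.x).reshape(-1,2),1))
P=s.x
print("pivot",w2s(P,ray("top",*ct(400,340),.068)),"barend",w2s(P,ray("top",*ct(102,385),.066)))
print("lip",w2s(P,ray("top",*ct(110,260),.05)))
print("spool",ray("top",250,205,.098)," nipple",ray("top",251,247,.05), w2s(P,[ray("top",250,205,.098),ray("top",251,247,.05)]))
print("side bar bottom",w2s(P,ray("side",*cs(383,452),.031)))
for n,u,v,z in[("top",287,297,.1),("top",480,292,.15),("top",272,295,.15)]:print(ray(n,u,v,z),w2s(P,ray(n,u,v,z)))
E
```

```text
[ 0.60749409 -0.08437256 -1.4221456 ] [[-0.7 -0.5]
 [ 0.1 -0.5]
 [-0.5  0.3]
 [ 0.6  0.6]
 [-0.2 -0.6]
 [ 0.4 -0.7]]
pivot [[ 0.00580005 -0.03769019  0.068     ]] barend [[-0.10536744 -0.0397379   0.066     ]]
lip [[-0.0955622   0.00776915  0.05      ]]
spool [0.61137236 0.18072178 0.098     ]  nipple [0.52811041 0.18482743 0.05      ] [[-0.26159644  0.043097    0.098     ]
 [-0.27798824 -0.03863865  0.05      ]]
side bar bottom [[-0.10773604 -0.040953    0.031     ]]
[0.43363621 0.10289919 0.1       ] [[-0.21095551 -0.14420487  0.1       ]]
[ 0.45509567 -0.24966331  0.15      ] [[ 0.14089709 -0.17519794  0.15      ]]
[0.44292828 0.12563794 0.15      ] [[-0.2320673  -0.13164757  0.15      ]]
```

```bash
python3 - <<'E'
from scipy.spatial.transform import Rotation as R
import numpy as np, cv2
from h import *
print(np.round(R.from_rotvec([-0.4529,1.9725,-1.9689]).as_matrix(),3))
P=[.60749,-.08437,-1.42215]
print(s2w(P,[[-.088,-.039,.09],[-.095,0,.047],[.005,-.039,.066]]))
a=cv2.imread("pics/side0.png")[110:290,390:590]; cv2.imwrite("pics/s0d.png",cv2.resize(a,None,fx=3.5,fy=3.3,interpolation=cv2.INTER_CUBIC))
a=cv2.imread("pics/top0.png")[250:400,250:500]; cv2.imwrite("pics/t0d.png",cv2.resize(a,None,fx=3,fy=3,interpolation=cv2.INTER_CUBIC))
E
```

```text
[[-0.9   -0.     0.437]
 [-0.437  0.002 -0.9  ]
 [-0.    -1.    -0.002]]
[[ 0.55588732 -0.0031163   0.09      ]
 [ 0.59342055  0.00958238  0.047     ]
 [ 0.56966057 -0.09509074  0.066     ]]
```

View pics/s0d.png

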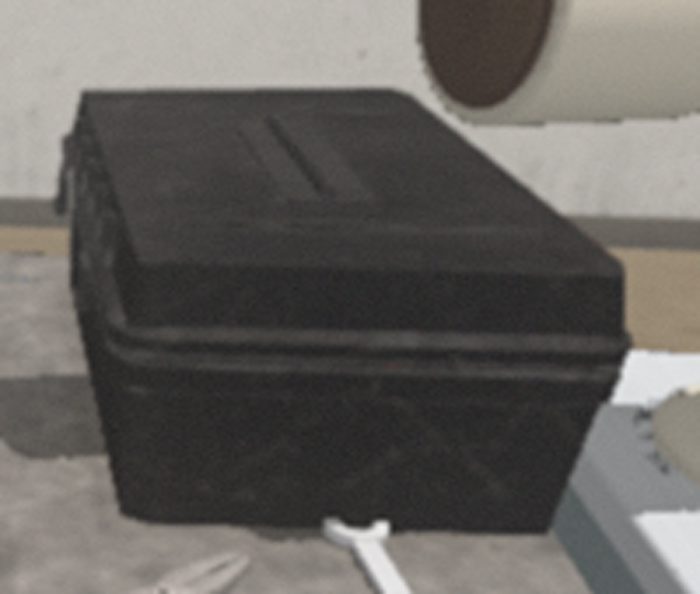

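View pics/t0d.png

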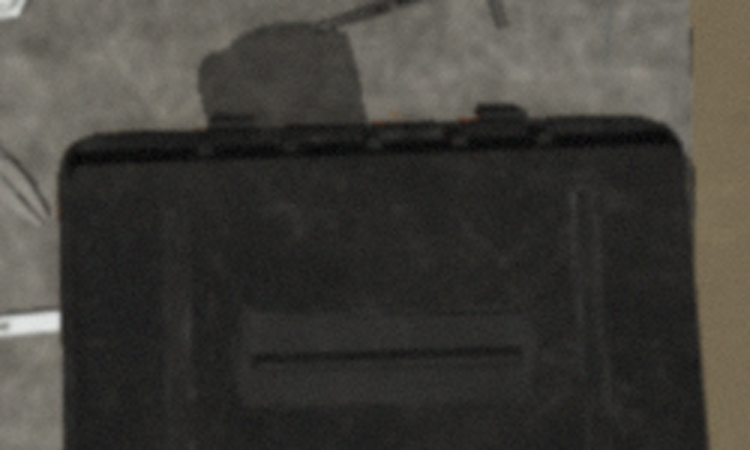

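```bash
python3 - <<'E'
from h import *
def tri(a,b,z0=.15):
    f=lambda p:np.concatenate([proj("side",p)[0]-a,proj("top",p)[0]-b]); s=least_squares(f,[.45,.1,z0]); return s.x,f(s.x)
print(tri((428.6,189.4),(275,303)))
print(ray("side",424.9,265,0), "rim",[proj("side",[.44,.12,z]) for z in (.1,.15,.2)])
print(tri((390+130/3.5,110+345/3.3),(271,298)))
# far case corners
for z in(.1,.2,.25):print(ray("top",283,133,z),ray("top",455,133,z))
E
```

```text
(array([0.43052934, 0.11806963, 0.16389496]), array([-0.07347685,  0.00484996, -0.00432374,  0.07424476]))
[0.42312805 0.10913119 0.        ] rim [array([[420.3089171 , 221.63130231]]), array([[422.47876129, 196.75442265]]), array([[424.77900716, 170.38251069]])]
(array([0.43181381, 0.13119017, 0.12034993]), array([-0.97951695,  0.0584245 , -0.05367601,  1.03723482]))
[0.75733378 0.11838328 0.1       ] [ 0.76062985 -0.22476309  0.1       ]
[0.73078189 0.10717113 0.2       ] [ 0.73368094 -0.19464227  0.2       ]
[0.71750594 0.10156505 0.25      ] [ 0.72020648 -0.17958185  0.25      ]
```

drive_tool(
  commands=[
    [[0.07,0.108,0,0,0,-0.009],[0.14,0.216,0,0,0,-0.018],[0.21,0.324,0,0,0,-0.027],[0.28,0.432,0,0,0,-0.036],[0.35,0.54,0,0,0,-0.045],[0.42,0.649,0,0,0,-0.054],[0.49,0.757,0,0,0,-0.063],[0.56,0.865,0,0,0,-0.0725]],
  ],
  jaw=-1,
  grip_force=30,
)

```text
time: 0.9
eef_pos: [0.3353, -0.3867, 0.4042]
tcp_rot: [-0.383, 2.017, -2.015]
wrist_force: [-0.2, 0.9, -1.2]
finger_gap: -0.0
```

drive_tool(
  commands=[
    [[0.07,0.108,0,0,0,-0.009],[0.14,0.216,0,0,0,-0.018],[0.21,0.324,0,0,0,-0.027],[0.28,0.432,0,0,0,-0.036],[0.35,0.54,0,0,0,-0.045],[0.42,0.649,0,0,0,-0.054],[0.49,0.757,0,0,0,-0.063],[0.56,0.865,0,0,0,-0.0725]],
  ],
)

```text
time: 1.7
eef_pos: [0.4192, -0.257, 0.4042]
tcp_rot: [-0.311, 2.061, -2.06]
wrist_force: [0.1, 0.4, 0.6]
finger_gap: 0.001
```

drive_tool(
  commands=[
    [[0.07,0.108,0,0,0,-0.009],[0.14,0.216,0,0,0,-0.018],[0.21,0.324,0,0,0,-0.027],[0.28,0.432,0,0,0,-0.036],[0.35,0.54,0,0,0,-0.045],[0.42,0.649,0,0,0,-0.054],[0.49,0.757,0,0,0,-0.063],[0.56,0.865,0,0,0,-0.0725]],
  ],
)

```text
time: 2.5
eef_pos: [0.5032, -0.1273, 0.4042]
tcp_rot: [-0.237, 2.104, -2.103]
wrist_force: [0.1, 0.2, 0.1]
finger_gap: 0.001
```

drive_tool(
  commands=[
    [[0.07,0.108,0,0,0,-0.009],[0.14,0.216,0,0,0,-0.018],[0.21,0.324,0,0,0,-0.027],[0.28,0.432,0,0,0,-0.036],[0.35,0.54,0,0,0,-0.045],[0.42,0.649,0,0,0,-0.054],[0.56,0.865,0,0,0,-0.0725],[0.56,0.865,0,0,0,-0.0725]],
  ],
)

```text
time: 3.3
eef_pos: [0.588, 0.0045, 0.404]
tcp_rot: [-0.162, 2.145, -2.141]
wrist_force: [-0.2, 0.5, 0.5]
finger_gap: 0.001
```

drive_tool(
  commands=[
    [[-0.005,-0.01,-0.1,0,0,0],[-0.005,-0.01,-0.2,0,0,0],[-0.005,-0.01,-0.3,0,0,0],[-0.005,-0.01,-0.4,0,0,0],[-0.005,-0.01,-0.5,0,0,0],[-0.005,-0.01,-0.6,0,0,0],[-0.005,-0.01,-0.69,0,0,0],[-0.005,-0.01,-0.69,0,0,0]],
  ],
)

```text
time: 4.1
eef_pos: [0.5854, 0.0003, 0.2984]
tcp_rot: [-0.164, 2.148, -2.145]
wrist_force: [-0.0, -0.3, -0.8]
finger_gap: 0.002
```

```bash
cat > shot.py <<'E'
import sys,cv2,numpy as np
from cell import manip, viewer
from h import *
from scipy.spatial.transform import Rotation as R
k=sys.argv[1]
P=[.60749,-.08437,-1.42215]
o=manip.get_obs(); p=np.array(o["eef_pos"]); M=R.from_rotvec(o["tcp_rot"]).as_matrix()
print("tcp",p.round(4),"F",np.round(o["wrist_force"],1),"t",o["time"],"j",np.round(o["joints"],2)); print(M.round(3))
tip=p+.173*M[:,1]; print("tip world",tip.round(4),"stand",w2s(P,tip).round(4),"jaw yaw rel stand deg",np.degrees(np.arctan2(M[1,2],M[0,2])-P[2]).round(2))
for n,(u0,u1,v0,v1) in {"side":(280,420,100,250),"top":(310,460,160,280)}.items():
    im=viewer.read_camera(n)["img"][:,:,::-1].copy()
    a=cv2.resize(im[v0:v1,u0:u1],None,fx=4,fy=4,interpolation=cv2.INTER_CUBIC)
    q=proj(n,tip)[0]; q=(int((q[0]-u0+.5)*4),int((q[1]-v0+.5)*4)); cv2.drawMarker(a,q,(0,0,255),0,10,1)
    if len(sys.argv)>2:
        th=float(sys.argv[2]); pin=s2w(P,[.005-.092*np.cos(th),-.039-.092*np.sin(th),.09])
        q=proj(n,pin)[0]; q=(int((q[0]-u0+.5)*4),int((q[1]-v0+.5)*4)); cv2.drawMarker(a,q,(0,255,0),0,10,1)
    cv2.imwrite(f"pics/{n}{k}.png",a)
E
python3 shot.py 1 0
```

```text
tcp [5.854e-01 3.000e-04 2.984e-01] F [-0.  -0.3 -0.8] t 4.1 j [-0.21  0.29  1.66  0.    1.19  1.22]
[[-0.989 -0.005  0.147]
 [-0.147  0.001 -0.989]
 [ 0.004 -1.    -0.002]]
tip world [5.846e-01 5.000e-04 1.254e-01] stand [[-0.0873 -0.0101  0.1254]] jaw yaw rel stand deg -0.04
```

View pics/side1.png

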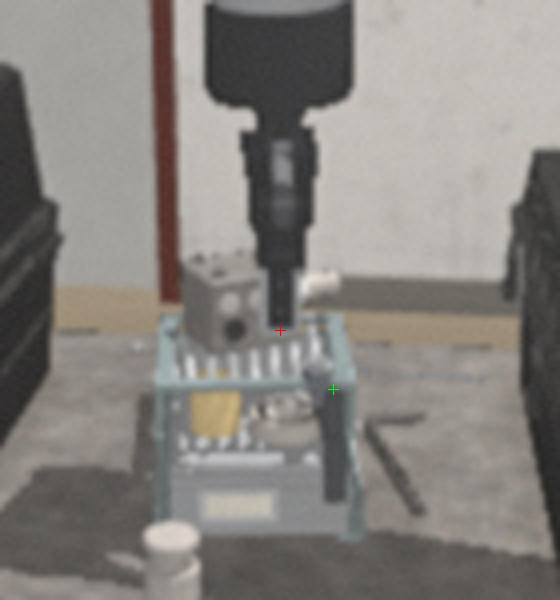

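View pics/top1.png

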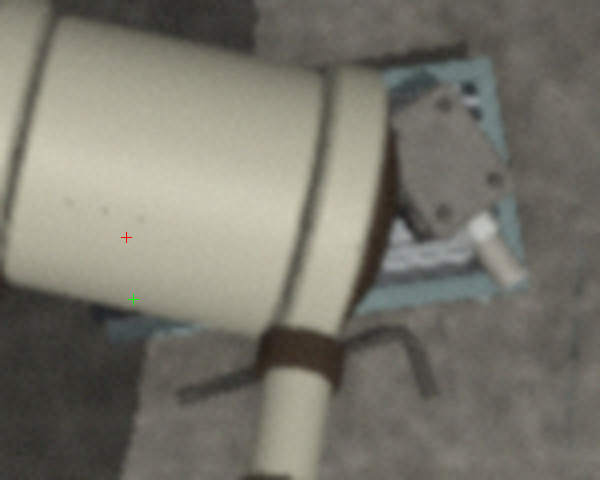

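```bash
python3 - <<'E'
from h import *
import cv2
P=[.60749,-.08437,-1.42215]
a=cv2.imread("pics/side0.png")[180:240,340:376]; a=cv2.resize(a,None,fx=10,fy=10,interpolation=cv2.INTER_CUBIC)
a=cv2.convertScaleAbs(a,alpha=1.8)
b=a.copy()
for p in [(.005,-.039,.066),(-.088,-.039,.066),(-.088,-.039,.09),(-.105,-.039,.031),(-.105,-.039,.066),(-.088,-.0445,.09),(-.088,-.0335,.09)]:
    q=proj("side",s2w(P,p))[0]; q=((q-[340,180]+.5)*10).astype(int); print(p,q); cv2.drawMarker(b,tuple(int(i) for i in q),(0,255,0),0,12,1)
cv2.imwrite("pics/z.png",np.hstack([a,b]))
E
```

```text
(0.005, -0.039, 0.066) [206 113]
(-0.088, -0.039, 0.066) [231 275]
(-0.088, -0.039, 0.09) [233 176]
(-0.105, -0.039, 0.031) [233 452]
(-0.105, -0.039, 0.066) [236 309]
(-0.088, -0.0445, 0.09) [258 175]
(-0.088, -0.0335, 0.09) [208 176]
```

View pics/z.png

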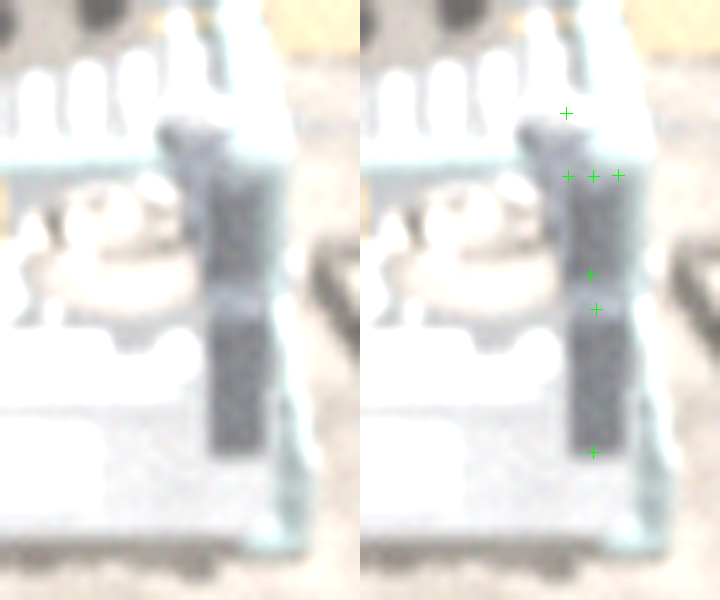

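drive_tool(
  commands=[
    [[0,0,-0.06,0,0,0],[0,0,-0.12,0,0,0],[0,0,-0.18,0,0,0],[0,0,-0.24,0,0,0],[0,0,-0.29,0,0,0],[0,0,-0.33,0,0,0],[0,0,-0.35,0,0,0],[0,0,-0.35,0,0,0]],
  ],
)

```text
time: 5.0
eef_pos: [0.5861, 0.0002, 0.2482]
tcp_rot: [-0.16, 2.145, -2.145]
wrist_force: [0.5, -0.1, 0.2]
finger_gap: 0.002
```

drive_tool(
  commands=[
    [[-0.02,-0.005,-0.01,0,0,0],[-0.04,-0.01,-0.015,0,0,0],[-0.06,-0.015,-0.015,0,0,0],[-0.085,-0.02,-0.015,0,0,0],[-0.11,-0.027,-0.015,0,0,0],[-0.135,-0.034,-0.015,0,0,0],[-0.155,-0.04,-0.015,0,0,0],[-0.175,-0.047,-0.015,0,0,0]],
  ],
)

```text
time: 5.8
eef_pos: [0.5598, -0.0069, 0.2465]
tcp_rot: [-0.159, 2.144, -2.144]
wrist_force: [0.4, 0.2, -0.2]
finger_gap: 0.002
```

drive_tool(
  commands=[
    [[-0.02,-0.006,0,0,0,0],[-0.045,-0.012,0,0,0,0],[-0.07,-0.019,0,0,0,0],[-0.095,-0.026,0,0,0,0],[-0.12,-0.034,0,0,0,0],[-0.145,-0.042,0,0,0,0],[-0.17,-0.052,0,0,0,0],[-0.17,-0.052,0,0,0,0]],
  ],
)

```text
time: 6.6
eef_pos: [0.534, -0.0147, 0.2463]
tcp_rot: [-0.16, 2.145, -2.145]
wrist_force: [-0.2, -0.6, 0.5]
finger_gap: -0.003
```

```bash
python3 shot.py 2 0.45
```

```text
tcp [ 0.534  -0.0147  0.2463] F [-0.2 -0.6  0.5] t 6.6 j [-0.25  0.24  1.84  0.    1.06  1.17]
[[-0.989 -0.001  0.147]
 [-0.147  0.    -0.989]
 [ 0.001 -1.    -0.   ]]
tip world [ 0.5338 -0.0147  0.0733] stand [[-0.0798 -0.0625  0.0733]] jaw yaw rel stand deg -0.04
```

View pics/side2.png

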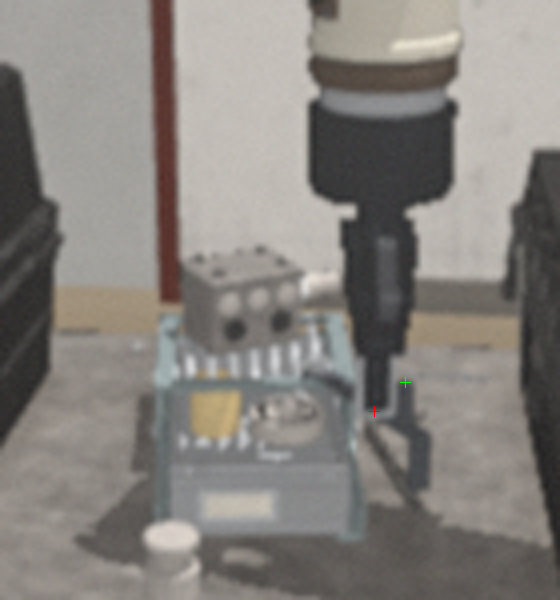

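View pics/top2.png

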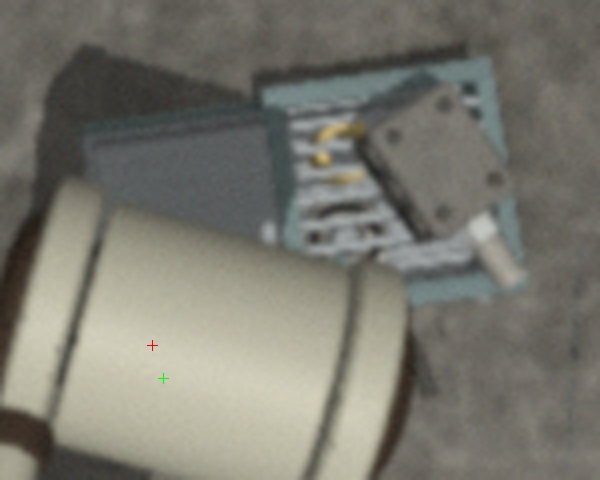

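drive_tool(
  commands=[
    [[0.04,0.006,0.01,0,0,0],[0.1,0.01,0.01,0,0,0],[0.16,0.01,0.01,0,0,0],[0.22,-0.01,0.01,0,0,0],[0.28,-0.03,0,0,0,0],[0.34,-0.05,0,0,0,0],[0.4,-0.075,0,0,0,0],[0.4,-0.075,0,0,0,0]],
  ],
)

```text
time: 7.5
eef_pos: [0.5956, -0.0266, 0.2466]
tcp_rot: [-0.157, 2.144, -2.145]
wrist_force: [0.1, -0.2, 0.5]
finger_gap: -0.003
```

```bash
python3 - <<'E'
from h import *
P=[.60749,-.08437,-1.42215]
for u,v in [(215,435),(238,432)]: print("bush bottom front",w2s(P,ray("side",280+u/4,100+v/4,.012)))
for u,v in [(290,447)]: print("bearing front",w2s(P,ray("side",280+u/4,100+v/4,.012)))
for z in(.047,.05,.053): print(z, w2s(P,ray("side",280+255/4,100+466/4,z)))
E
python3 shot.py 3 0.45
```

```text
bush bottom front [[0.01988269 0.02556379 0.012     ]]
bush bottom front [[0.02396888 0.01105215 0.012     ]]
bearing front [[ 0.00132818 -0.02076524  0.012     ]]
0.047 [[-0.09532494  0.00283951  0.047     ]]
0.05 [[-0.10138467  0.00296406  0.05      ]]
0.053 [[-0.1074444   0.00308861  0.053     ]]
tcp [ 0.5956 -0.0266  0.2466] F [ 0.1 -0.2  0.5] t 7.5 j [-0.25  0.38  1.66 -0.    1.1   1.18]
[[-0.989  0.001  0.147]
 [-0.147 -0.    -0.989]
 [-0.001 -1.     0.001]]
tip world [ 0.5958 -0.0267  0.0736] stand [[-0.0588 -0.003   0.0736]] jaw yaw rel stand deg -0.06
```

View pics/side3.png

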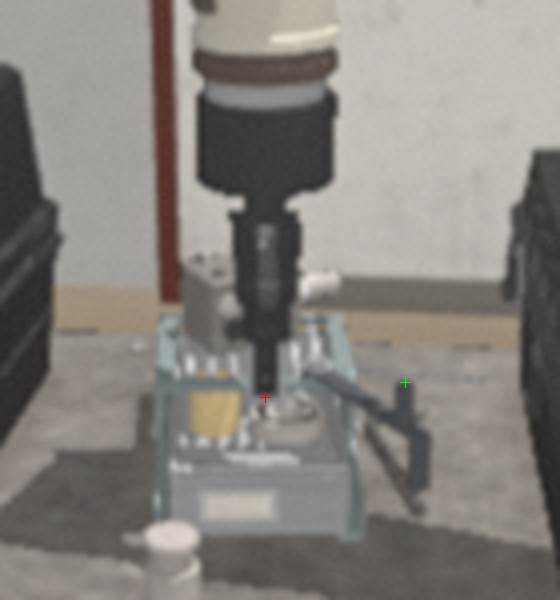

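drive_tool(
  commands=[
    [[0,0,-0.05,0,0,0],[0,0,-0.1,0,0,0],[0,0,-0.15,0,0,0],[0,0,-0.2,0,0,0],[0,0,-0.25,0,0,0],[0,0,-0.29,0,0,0],[0,0,-0.32,0,0,0],[0,0,-0.32,0,0,0]],
  ],
)

```text
time: 8.4
eef_pos: [0.5942, -0.0258, 0.1976]
tcp_rot: [-0.161, 2.146, -2.145]
wrist_force: [0.7, 0.3, -0.1]
finger_gap: 0.004
```

drive_tool(
  commands=[
    [[-0.005,0.033,0,0,0,0],[-0.01,0.066,0,0,0,0],[-0.015,0.09,0,0,0,0],[-0.018,0.11,0,0,0,0],[-0.021,0.13,0,0,0,0],[-0.024,0.15,0,0,0,0],[-0.027,0.175,0,0,0,0],[-0.03,0.2,0,0,0,0]],
  ],
)

```text
time: 9.2
eef_pos: [0.59, 0.0041, 0.1985]
tcp_rot: [-0.159, 2.144, -2.145]
wrist_force: [-1.4, -2.4, 1.1]
finger_gap: 0.004
```

```bash
python3 shot.py 4
```

```text
tcp [0.59   0.0041 0.1985] F [-1.4 -2.4  1.1] t 9.2 j [-0.2   0.44  1.69 -0.    1.01  1.23]
[[-0.989 -0.     0.148]
 [-0.148 -0.001 -0.989]
 [ 0.    -1.     0.   ]]
tip world [0.5899 0.004  0.0255] stand [[-0.09   -0.0043  0.0255]] jaw yaw rel stand deg -0.03
```

View pics/side4.png

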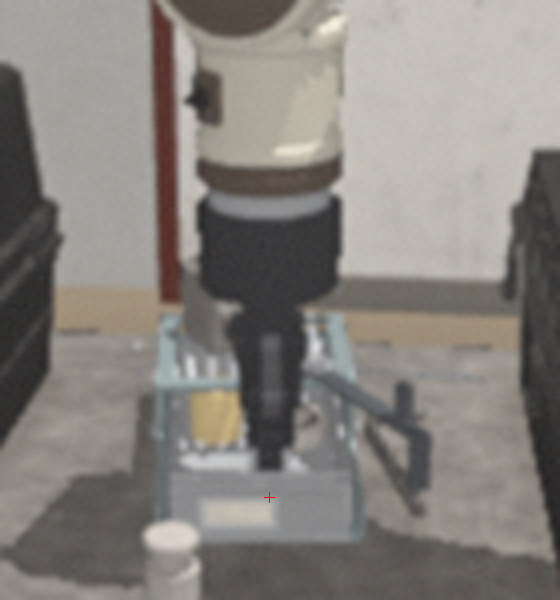

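drive_tool(
  commands=[
    [[-0.005,0.03,0,0,0,0],[-0.01,0.065,0,0,0,0],[-0.015,0.1,0,0,0,0],[-0.021,0.14,0,0,0,0],[-0.027,0.18,0,0,0,0],[-0.033,0.22,0,0,0,0],[-0.039,0.26,0,0,0,0],[-0.045,0.3,0,0,0,0]],
  ],
)

```text
time: 10.1
eef_pos: [0.5831, 0.0497, 0.1984]
tcp_rot: [-0.159, 2.145, -2.144]
wrist_force: [0.3, -2.9, 0.8]
finger_gap: -0.004
```

drive_tool(
  commands=[
    [[-0.005,0.035,0,0,0,0],[-0.01,0.07,0,0,0,0],[-0.015,0.1,0,0,0,0],[-0.019,0.13,0,0,0,0],[-0.023,0.155,0,0,0,0],[-0.026,0.175,0,0,0,0],[-0.028,0.19,0,0,0,0],[-0.03,0.2,0,0,0,0]],
  ],
)

```text
time: 10.9
eef_pos: [0.5787, 0.0793, 0.1984]
tcp_rot: [-0.159, 2.145, -2.144]
wrist_force: [0.1, -1.9, 1.0]
finger_gap: 0.002
```

```bash
python3 shot.py 5
```

```text
tcp [0.5787 0.0793 0.1984] F [ 0.1 -1.9  1. ] t 10.9 j [-0.07  0.43  1.71  0.    1.    1.35]
[[-0.989 -0.     0.148]
 [-0.148  0.    -0.989]
 [ 0.    -1.    -0.   ]]
tip world [0.5787 0.0793 0.0254] stand [[-0.1661 -0.0043  0.0254]] jaw yaw rel stand deg -0.03
```

View pics/side5.png

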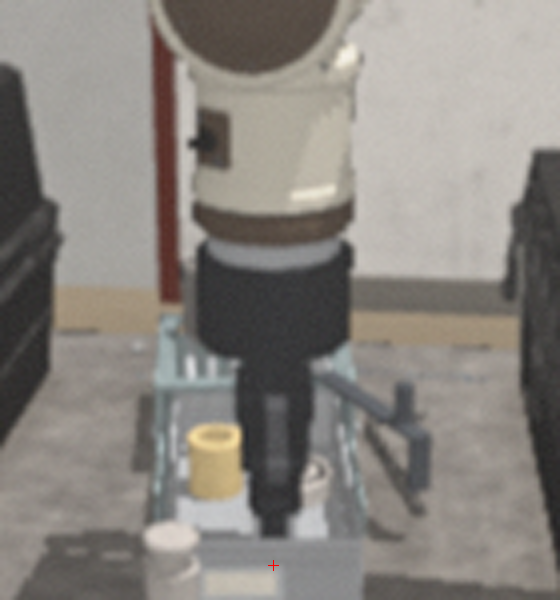

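View pics/top5.png

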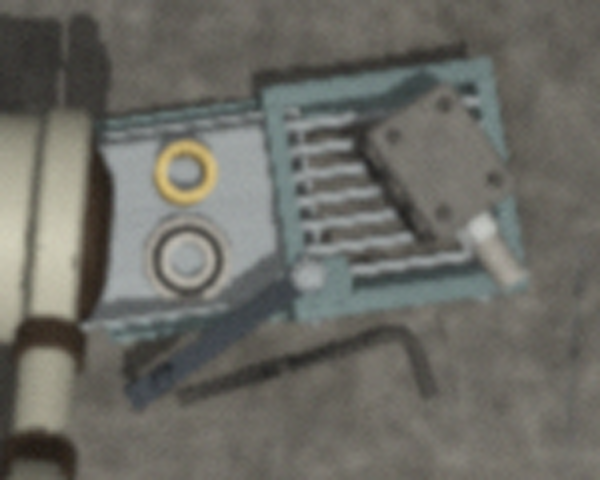

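drive_tool(
  commands=[
    [[-0.001,0.007,0,0,0,0],[-0.002,0.013,0,0,0,0],[-0.003,0.018,0,0,0,0],[-0.003,0.022,0,0,0,0],[-0.004,0.025,0,0,0,0],[-0.004,0.028,0,0,0,0],[-0.005,0.03,0,0,0,0],[-0.005,0.03,0,0,0,0]],
  ],
)

```text
time: 11.8
eef_pos: [0.5781, 0.0837, 0.1985]
tcp_rot: [-0.159, 2.144, -2.144]
wrist_force: [0.2, -2.0, -1.9]
finger_gap: -0.002
```

Not at the stop yet (force still ~2 N). A little more.

drive_tool(
  commands=[
    [[-0.001,0.005,0,0,0,0],[-0.0015,0.01,0,0,0,0],[-0.002,0.013,0,0,0,0],[-0.0025,0.016,0,0,0,0],[-0.003,0.019,0,0,0,0],[-0.003,0.022,0,0,0,0],[-0.0035,0.025,0,0,0,0],[-0.0035,0.025,0,0,0,0]],
  ],
)

```text
time: 12.6
eef_pos: [0.5779, 0.0854, 0.1985]
tcp_rot: [-0.159, 2.139, -2.149]
wrist_force: [1.0, -13.5, -2.3]
finger_gap: -0.001
```

drive_tool(
  commands=[
    [[0.003,-0.02,0,0,0,0],[0.006,-0.04,0,0,0,0],[0.009,-0.06,0,0,0,0],[0.012,-0.08,0,0,0,0],[0.013,-0.09,0,0,0,0],[0.013,-0.09,0.03,0,0,0],[0.013,-0.09,0.08,0,0,0],[0.013,-0.09,0.15,0,0,0]],
  ],
)

```text
time: 13.4
eef_pos: [0.5793, 0.074, 0.2214]
tcp_rot: [-0.16, 2.145, -2.144]
wrist_force: [-0.0, 0.1, -0.2]
finger_gap: 0.002
```

drive_tool(
  commands=[
    [[0,0,0.1,0,0,0],[0,0,0.22,0,0,0],[0,0,0.34,0,0,0],[0,0,0.48,0,0,0],[0,0,0.62,0,0,0],[0,0,0.76,0,0,0],[0,0,0.9,0,0,0],[0,0,1.0,0,0,0]],
  ],
)

```text
time: 14.2
eef_pos: [0.5796, 0.0739, 0.3741]
tcp_rot: [-0.155, 2.142, -2.143]
wrist_force: [1.2, 0.1, -0.1]
finger_gap: 0.002
```

drive_tool(
  commands=[
    [[-0.05,-0.1,0.05,0,0,0],[-0.1,-0.2,0.1,0,0,0],[-0.15,-0.35,0.1,0,0,0],[-0.2,-0.5,0.1,0,0,0],[-0.25,-0.65,0.1,0,0,0],[-0.3,-0.8,0.1,0,0,0],[-0.35,-0.9,0.1,0,0,0],[-0.4,-1,0.1,0,0,0]],
  ],
)

```text
time: 15.0
eef_pos: [0.518, -0.078, 0.3852]
tcp_rot: [-0.16, 2.147, -2.146]
wrist_force: [0.7, -0.6, 0.1]
finger_gap: 0.001
```

drive_tool(
  commands=[
    [[-0.05,-0.1,0,0,0,0],[-0.1,-0.25,0,0,0,0],[-0.15,-0.4,0,0,0,0],[-0.2,-0.55,0,0,0,0],[-0.25,-0.7,0,0,0,0],[-0.3,-0.85,0,0,0,0],[-0.35,-0.95,0,0,0,0],[-0.35,-0.95,0,0,0,0]],
  ],
)

```text
time: 15.8
eef_pos: [0.4651, -0.2207, 0.3853]
tcp_rot: [-0.157, 2.148, -2.147]
wrist_force: [-0.9, -0.5, -0.1]
finger_gap: 0.002
```

```bash
python3 - <<'E'
import cv2
from h import *
from cell import manip, viewer
P=[.60749,-.08437,-1.42215]
for n,(u0,u1,v0,v1) in {"side":(280,420,140,290),"top":(230,430,165,285)}.items():
    im=viewer.read_camera(n)["img"][:,:,::-1].copy(); cv2.imwrite(f"pics/{n}6f.png",im)
    a=cv2.resize(im[v0:v1,u0:u1],None,fx=4,fy=4,interpolation=cv2.INTER_CUBIC)
    for p in [(-.185,0,.047),(-.175,0,.047)]:
        q=proj(n,s2w(P,p))[0]; cv2.drawMarker(a,(int((q[0]-u0+.5)*4),int((q[1]-v0+.5)*4)),(0,0,255),0,8,1)
    cv2.imwrite(f"pics/{n}6.png",a)
E
```

```text
(no output)
```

View pics/top6.png

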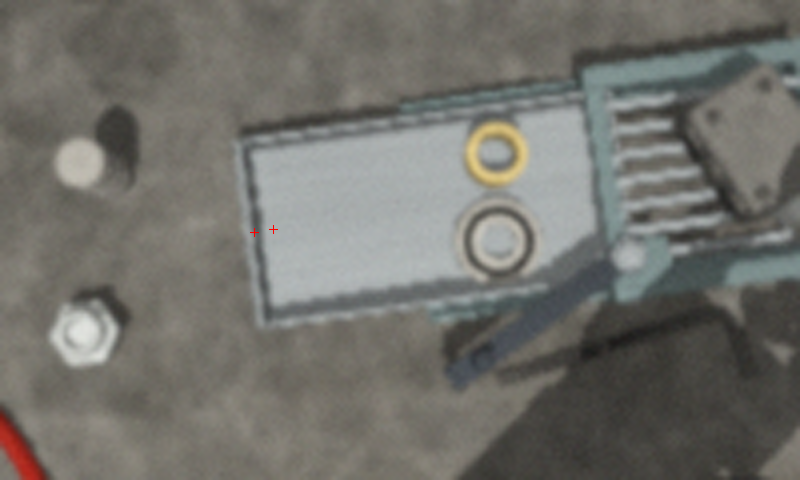

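View pics/side6.png

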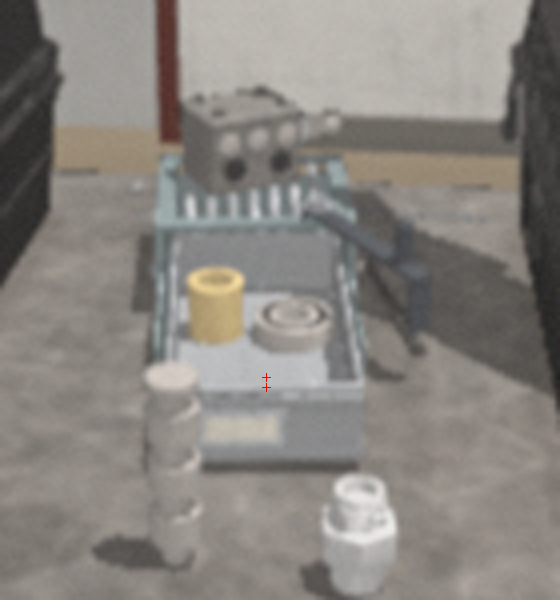

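```bash
python3 -c "
from cell import manip
o=manip.get_obs(); print(o['time'],o['wrist_force'],abs(o['joint_vel']).max()); print(manip.job_done())"
```

```text
15.9 [-0.13496159  0.68777968 -0.87094028] 0.02413873764982763
the job is handed in; nothing more can be done
None
```

The tray is drawn out to its stop with the bush and bearing still in it, and I handed the job in at about 16 s of the 42 s allowed. The hand-in gives no verdict, so the outcome below rests on my own checks.

**What I did:** With the gripper shut, I pushed the pin sideways and swung the hook to about 0.45 rad. I then lowered the closed fingertips into the tray behind the front lip, drew it out at up to about 0.06 m/s, backed off, lifted, and took the hand away.

**Checks before hand-in:**
- **Stop reached:** Pulling took 2–3 N along the way and rose to 13.5 N at the end.
- **Tray position:** In the last top picture the inner face of the lip sits within about 1 mm of where 90 mm of travel should put it. The calibration is only good to about 2 mm.
- **Parts in the tray:** The bush is upright and the bearing is lying flat inside.
- **Hook:** It is still swung well clear of the tray.
- **Other loose things:** The valve block, spool, nipple and hex key look unmoved in the pictures. I judged this by eye and did not measure it.
- **Hand:** It is well clear, about 0.2 m above the table, with under 1.5 N at the wrist, which is sensor noise.

No check failed or disagreed.

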